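Pack the robotics team's toolbox

ROBOT

A 6-joint arm with a two-finger parallel gripper is mounted at the origin on the work surface. World frame = base frame: x ahead of the robot, y to its left, z up, the work surface at z = 0. Lengths are in m, angles in rad, forces in N, time in s.
With the tool pointing down it reaches from about 0.35 to 0.975 m from the base axis. Payload 17.4 kg.
Tool frame: the origin (TCP) lies between the finger pads; the fingertips stand manip.tip_reach ahead of it and the grasp point (between the pads) lies 3 mm ahead of it (manip.tip_reach is the distance from the TCP to the fingertips, in m); z points along the fingers, y is the line along which they close (so a half turn about z gives the same grasp; the last joint's range is limited). The gripper opens to 85 mm and grips with 20 to 120 N. Pads are 22 mm wide; open, the fingers measure 114 mm over their backs; the gripper's body (76 mm by 85 mm) begins 54 mm behind the grasp point. The pads swing forward as they close: fully open they stand 13 mm farther back than shut.
Start: joints at [1.165, 0.116, 1.442, -0, 1.584, -0.038], TCP at [0.243, 0.63, 0.253] pointing down, gripper open.
Joint ranges: [-2.83, 2.83], [-0.83, 2.19], [0.07, 2.5], [-1.14, 4.28], [0.01, 3], [-2.97, 2.97]. Speed limits (rad/s): [1.89, 1.89, 2.22, 3.14, 3.14, 3.14].

INTERFACE

Orientations are given as a unit quaternion [x, y, z, w].
In Python, from plant import manip gives the robot as it stands.
- The arm moves only by the tool move_arm, never from a script. Its argument "series" is one flat list of numbers, 7 for each row, row after row: the shift along the tool's x, y, z in mm, then the turn, a rotation vector about the tool's x, y, z in rad, then the opening, from -1 (shut) to 1 (fully open), so that 0 is half open. In form: [x, y, z, wx, wy, wz, claw, x, y, z, wx, wy, wz, claw, ...]. A call has 1 to 5 rows; each row is the pose to reach, as a shift and turn from the pose commanded when the call began, along the tool's axes at that moment; what a row does not reach only later rows make up. A row lasts 1/8 s, in which the tool goes at most 62.5 mm and 10.7 degrees, less where a joint would pass 70% of its speed; a pose out of reach is approached as far as the arm can. A call with a gripper value outside its range is refused whole. The fingers move at their own pace and stop on an object; "newtons" is the grip in N (left out, the last holds). Time passes only in rows, so rows that repeat a pose let the fingers close. It gives the time, the measured TCP pose, the force, the opening and the grip force at its end, in the units of the state.
- manip.sense(): the state, without advancing time (a new reading comes with each control period).
- manip.grab_frame(name): name is "scene" or "top"; returns a dict with "img" (400x640x3 uint8, red, green, blue), "fx", "fy", "cx", "cy" (pixels), "world_to_cam" (4x4, takes a point from world to camera coordinates). Camera axes: x right, y up, looking along -z (the intrinsics and any distortion apply to the point x, -y, -z); pixel columns grow to the right and rows downward; lengths in m; the calibration is good to about 2 mm. A picture is of the moment at which its call begins. There is no depth.
- manip.finish_job(): hands the job in; it is judged then, once.
The state is a dict: "time_s": time; "q": joint angles; "joint_vel": joint speeds; "joint_torque": joint torques, N m; "tool_pos": TCP position; "orientation": TCP orientation; "ft_force": force on the tool from outside, world axes, zero at the start; "moment": the same for the moment, N m; "finger_gap": finger opening in m; "finger_force": force on a finger pad.
Only numpy, scipy, OpenCV 4.12 (cv2) and the standard library are available. Lean on these libraries where they do the work, as an engineer would, in place of code of your own. Each camera call takes 0.05 s, during which the arm holds its last target. There are 200 camera calls.

TASK

Pack the rover parts away in the red toolbox: lift its grey tray out, lay the battery pack and every gear motor in the bottom of the box, and set the tray back level on its ledges over them. Put every loose rover wheel lying on the bench in the tray and close the lid fully. Leave everything else on the bench where it is.

Things in the scene. Friction and masses are not known exactly. Their poses are not given: they have to be found in the camera images.
- toolbox: red steel toolbox, fixed; outside 164 (x) x 320 (y), 100 high to the rim, walls and floor 5. Origin: centre of its underside; own -x side = front (two hasps), lid hinged on its +x side; length y lies roughly along world x. A ledge across the width at each y end, 20 deep, top 50 above the bench, carries the tray; 45 free between floor and tray
- lid (a joint): lid hinge, rad: 0 = fully shut (lid on the rim), 1.62 to 1.85 = standing open at the start, stop at 1.9. Stiff: the lid stays at any angle and moves with about 1 to 6 N near its free edge. The lid is a dome 164 x 320, 40 thick, 0.35 kg; a folded black handle 7 high lies on its middle
- lid_hinge (a point): middle of the lid's hinge line, at rim height (100), over the outside of the toolbox's +x wall; the hinge line runs along the toolbox's y axis
- lid_edge (a point): middle of the lid's free edge, on its outer (top) face: 164 from the hinge line across the lid, 40 out from the rim plane
- tray: grey lift-out tray, outside 138 (x) x 290 (y) x 42 high, walls and floor 4; a rib along y and a divider along x make four compartments, each 63 x 139 clear; about 0.26 kg. Origin: centre of its underside. At the start it sits in the toolbox on the ledges (origin 50 above the bench) and covers the bottom. 8 of play at each long side, 10 at each end; fits either way round
- tray_handle (a point): middle of the tray's handle: a bar 14 wide (tray x) x 16 high x 120 long (tray y), centre 66 above the tray's underside, top 74; open channels at both sides of it. The shut lid clears it by 11
- motor_a: gear motor, 71 long (x): white gearbox 42 long x 24 wide x 22 high (x = -35 to +7) and steel can, 21 diameter (x = +6 to +36); thin shaft pokes 8 out of each side at x = -24; 80 g. Origin: centre of the underside. Lies flat at the start; can be gripped at mid-length across the 24 width. Goes in the bottom of the box. May be absent (None)
- motor_b: second gear motor, 71 long (x): white gearbox 42 long x 24 wide x 22 high (x = -35 to +7) and steel can, 21 diameter (x = +6 to +36); thin shaft pokes 8 out of each side at x = -24; 80 g. Origin: centre of the underside. Lies flat at the start; can be gripped at mid-length across the 24 width. Goes in the bottom of the box. May be absent (None)
- motor_c: third gear motor, 71 long (x): white gearbox 42 long x 24 wide x 22 high (x = -35 to +7) and steel can, 21 diameter (x = +6 to +36); thin shaft pokes 8 out of each side at x = -24; 80 g. Origin: centre of the underside. Lies flat at the start; can be gripped at mid-length across the 24 width. Goes in the bottom of the box. May be absent (None)
- battery: battery pack: grey plastic block 74 (x) x 42 (y) x 26 high with a paper label on top, about 0.16 kg. Origin: centre of the underside. Belongs in the bottom of the toolbox
- wheel_a: rover wheel: black rubber tyre with a white hub, 56 diameter x 26 thick, lying flat at the start; 50 g. Origin: centre of the underside, z along the axle. Belongs in the lift-out tray. May be absent (None)
- wheel_b: second rover wheel: black rubber tyre with a white hub, 56 diameter x 26 thick, lying flat at the start; 50 g. Origin: centre of the underside, z along the axle. Belongs in the lift-out tray. May be absent (None)
- bracket: bystander: aluminium angle bracket 50 x 34, upright leg 40 high at its -x end. Origin: centre of the underside. Stays where it is.
- gear: bystander: grey plastic gear, 57 diameter over the teeth, 8 thick, hub 16 high. Origin: centre of the underside. Stays where it is.
- water_bottle: bystander: clear bottle with a blue cap, 64 diameter, 200 high. Origin: centre of the underside. Stays where it is.
- pen_cup: bystander: black cup, 72 diameter, 95 high. Origin: centre of the underside. Stays where it is.
- screwdriver: bystander: screwdriver 190 long, lying. Origin: below its middle. Stays where it is.
- multimeter: bystander: yellow multimeter 150 x 75 x 40. Origin: centre of the underside. Stays where it is.
Things that resemble listed ones, but are neither listed nor needed, are in the scene too. What is shaped like the battery but blue or yellow is not meant.

How it is judged:
By the outcome, as a careful person would: the job done as asked, in the order asked, and still so for the second after the job is handed in, with the robot touching nothing.
Of motor_a, motor_b, motor_c only 1 to 3 are there at a start; the rules pass over those that are not, and their reading is None.
Of wheel_a, wheel_b only 1 to 2 are there at a start; the rules pass over those that are not, and their reading is None.
At some moment in a run one of motor_a, motor_b, motor_c, battery, wheel_a, wheel_b may be knocked a few centimetres aside while the robot is not near it.
Once in a run the grip may slacken for a moment while it holds something.
It also fails if it takes over 210 s, if anything falls off the work surface, if the arm or the gripper's body presses on something with over 40 N, if the wrist force passes 120 N, or if a joint passes its speed limit or range.

## Working session

There is one attempt and no reset: what is moved stays moved. The work goes in short steps, Python scripts to look and compute and a tool call to move; the robot and the scene stay as the last step left them, time stands still between calls to the robot, and variables do not carry over. Pictures are saved under pics/ and viewed, at most 14 in all, crops included, and the job is handed in when it is done.

Besides the shell and the picture viewer there is one more tool, called after ">>>" by a JSON object that holds its "name" and its "arguments", one argument or row to a line. move_arm: Moves the arm, as the interface text tells. Its arguments: {"type":"object","properties":{"series":{"type":"array"},"newtons":{"type":"number"}},"required":["series"]}

```bash
ls; mkdir -p pics
cat > h.py <<'E'
import numpy as np, cv2
from plant import manip
def grab(n):
    f=manip.grab_frame(n); f['img']=np.asarray(f['img']); return f
def save(f,p): cv2.imwrite(p,f['img'][:,:,::-1])
def ray(f,u,v):
    T=np.array(f['world_to_cam']);R=T[:3,:3];t=T[:3,3]
    d=np.array([(u-f['cx'])/f['fx'],-(v-f['cy'])/f['fy'],-1.]);return -R.T@t,R.T@d
def pt(f,u,v,z):
    c,d=ray(f,u,v);return c+d*(z-c[2])/d[2]
def px(f,p):
    T=np.array(f['world_to_cam']);q=T[:3,:3]@np.array(p)+T[:3,3]
    return np.array([f['cx']+f['fx']*q[0]/-q[2],f['cy']-f['fy']*q[1]/-q[2]])
E
python3 - <<'E'
from h import *
for n in ('scene','top'):
    f=grab(n);save(f,f'pics/{n}0.png');print({k:(v if k!='img' else 0) for k,v in f.items()})
print(manip.sense(),manip.tip_reach)
E
```

```text
pics
{'img': 0, 'fx': 374.9119876919279, 'fy': 374.9119876919279, 'cx': 321.91319466821153, 'cy': 199.90500484847757, 'world_to_cam': array([[-0.04028754,  0.99904319, -0.017018  ,  0.12640204],
       [-0.61637405, -0.01144368,  0.78737036,  0.2590292 ],
       [ 0.78642225,  0.04221067,  0.61624533, -1.63507745],
       [ 0.        ,  0.        ,  0.        ,  1.        ]])}
{'img': 0, 'fx': 441.76554965167605, 'fy': 441.76554965167605, 'cx': 317.7271479597897, 'cy': 201.73223086805743, 'world_to_cam': array([[ 0.00601786, -0.99996803, -0.00526569, -0.10269549],
       [ 0.9932271 ,  0.00536611,  0.11606523, -0.53050252],
       [-0.11603327, -0.00592849,  0.99322763, -1.13513842],
       [ 0.        ,  0.        ,  0.        ,  1.        ]])}
{'time_s': 0.1, 'q': array([ 1.16522184e+00,  1.16442066e-01,  1.44221736e+00, -1.22390042e-05,
        1.58405069e+00, -3.77963413e-02]), 'joint_vel': array([-8.74773392e-04, -2.21398916e-03, -1.97250645e-03,  8.19712232e-05,
        5.87574921e-04, -6.40670023e-04]), 'joint_torque': array([ 2.16453525e-03, -7.33658266e+01, -6.33793759e+01,  1.33756307e-04,
        5.21791633e-03,  3.21851815e-05]), 'tool_pos': array([0.24263449, 0.62970418, 0.25262153]), 'orientation': array([ 1.82854496e-01,  9.83139828e-01, -5.46404061e-04, -1.16881385e-04]), 'ft_force': array([ 0.58196861,  0.41757987, -0.31203929]), 'moment': array([ 0.01490661,  0.04099378, -0.01423178]), 'finger_force': 0.0, 'finger_gap': 0.08559658687440906} 0.022
```

View pics/scene0.png

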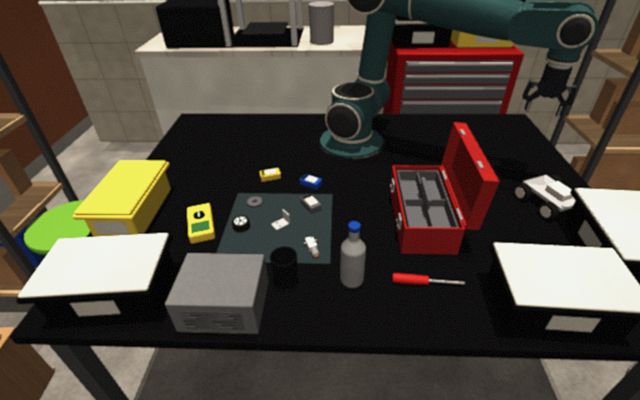

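View pics/top0.png

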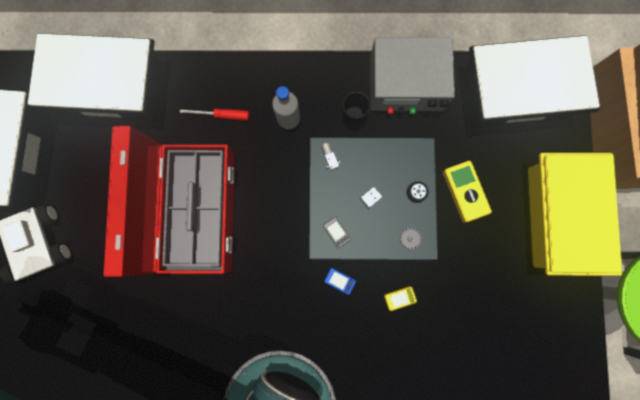

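The scene view shows the toolbox at about (430,205) with its lid open. In the top view:

- Toolbox (195,208), with the tray handle at (191,206)
- One motor (332,155)
- Battery (336,232)
- One loose wheel (418,191)
- Gear (411,238), bracket (371,197)
- Blue and yellow decoys (340,281) and (400,298)

The wheels on the left belong to a rover model and are not loose.

Run:
```python
from h import *
f=grab('top');im=f['img'][:,:,::-1]
a=cv2.resize(im[135:305,300:440],None,fx=3.4,fy=3.4,interpolation=cv2.INTER_CUBIC)
b=cv2.resize(im[120:290,150:240],None,fx=3.4,fy=3.4,interpolation=cv2.INTER_CUBIC)
b=np.clip(b.astype(float)*1.4,0,255).astype(np.uint8)
cv2.imwrite('pics/crop1.png',np.hstack([b,a]))
hsv=cv2.cvtColor(im,cv2.COLOR_BGR2HSV)
print('mat',hsv[145,400],hsv[250,370],'tray',hsv[200,175])
g=cv2.cvtColor(im,cv2.COLOR_BGR2GRAY)
m=np.zeros_like(g);m[142:256,314:433]=(cv2.absdiff(im,np.full_like(im,im[250,370])).max(2)>25)[142:256,314:433]*255
for c in cv2.findContours(m,0,2)[0]:
    if cv2.contourArea(c)<30: continue
    r=cv2.minAreaRect(c);bx=cv2.boxPoints(r);z=.02
    P=np.array([pt(f,*q,z)[:2] for q in bx]);
    print('px',np.round(r[0],1),'c',P.mean(0).round(3),'edges',[(np.linalg.norm(P[i]-P[i-1]).round(3),np.degrees(np.arctan2(*(P[i]-P[i-1])[::-1])).round()) for i in (1,2)])
red=((hsv[...,0]<8)|(hsv[...,0]>172))&(hsv[...,1]>150)&(hsv[...,2]>60)
r2=red.astype(np.uint8)*255;r2[:130]=0
c=max(cv2.findContours(r2,0,2)[0],key=cv2.contourArea)
for q in cv2.approxPolyDP(c,4,True)[:,0]: print('red',q,pt(f,*q,.1)[:2].round(3),pt(f,*q,.0)[:2].round(3))
print('handle guess',pt(f,191,206,.124))
for n,u,v,z in [('bottle',287,110,.1),('blue',340,281,.02),('yel',400,298,.02),('screw',215,113,.0)]:print(n,pt(f,u,v,z).round(3))
```

```text
mat [ 82  28 100] [ 82  23 122] tray [  5  11 144]
px [410.3 238.3] c [ 0.437 -0.344] edges [(np.float64(0.045), np.float64(-45.0)), (np.float64(0.046), np.float64(-135.0))]
px [335.  229.7] c [ 0.458 -0.146] edges [(np.float64(0.038), np.float64(-56.0)), (np.float64(0.054), np.float64(-146.0))]
px [370.7 197. ] c [ 0.546 -0.241] edges [(np.float64(0.052), np.float64(-50.0)), (np.float64(0.038), np.float64(-141.0))]
px [417.5 192. ] c [ 0.56  -0.366] edges [(np.float64(0.061), np.float64(-90.0)), (np.float64(0.059), np.float64(179.0))]
px [328.  156.4] c [ 0.656 -0.127] edges [(np.float64(0.037), np.float64(-57.0)), (np.float64(0.074), np.float64(-148.0))]
px [426.  150.5] c [ 0.673 -0.391] edges [(np.float64(0.032), np.float64(-90.0)), (np.float64(0.047), np.float64(179.0))]
red [112 130] [0.703 0.423] [0.731 0.471]
red [103 275] [0.34  0.423] [0.335 0.471]
red [229 271] [0.352 0.115] [0.348 0.136]
red [231 254] [0.393 0.112] [0.393 0.132]
red [224 252] [0.398 0.129] [0.398 0.151]
red [224 237] [0.434 0.13 ] [0.438 0.152]
red [231 234] [0.442 0.113] [0.446 0.133]
red [232 185] [0.564 0.114] [0.579 0.134]
red [226 180] [0.576 0.129] [0.593 0.151]
red [226 167] [0.609 0.13 ] [0.629 0.152]
red [233 165] [0.615 0.113] [0.635 0.133]
red [233 153] [0.645 0.114] [0.668 0.134]
red [228 146] [0.663 0.127] [0.688 0.148]
red [156 144] [0.667 0.309] [0.692 0.347]
red [148 139] [0.68 0.33] [0.706 0.37 ]
red [131 146] [0.662 0.372] [0.686 0.416]
red [130 130] [0.703 0.377] [0.732 0.421]
handle guess [0.50808148 0.20728152 0.124     ]
bottle [ 0.757 -0.021  0.1  ]
blue [ 0.325 -0.159  0.02 ]
yel [ 0.282 -0.315  0.02 ]
screw [0.781 0.187 0.   ]
```

View pics/crop1.png

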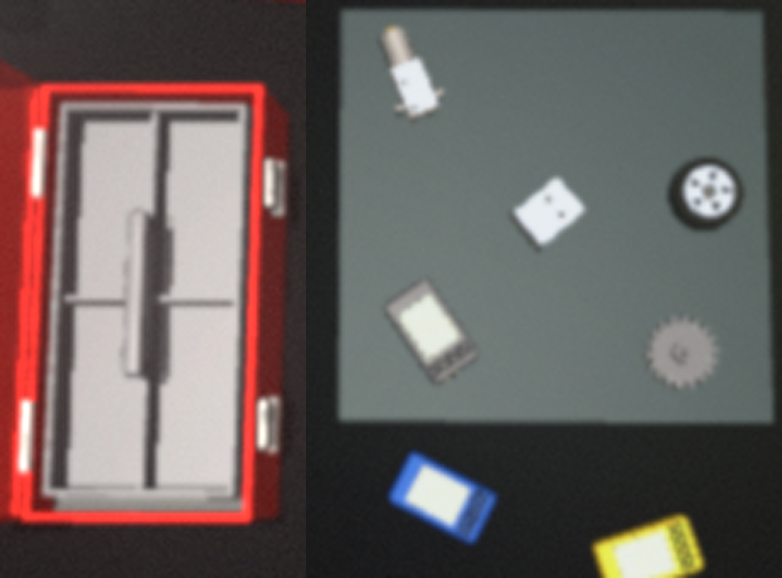

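The crop shows the toolbox rim corners at about (162,145), (227,145), (223.5,273.5) and (156.5,273). The tray handle runs from (190.9,181.8) to (189.1,230.3). The battery, motor (can end up-left) and wheel on the mat are all clear, and only one motor and one wheel are loose.

```bash
cat >> h.py <<'E'
from scipy.spatial.transform import Rotation as Ro
def go(name,xyz,clos_deg,f0=None):
    """shift in present tool axes to put TCP at xyz, tool down, tool y along clos_deg (mod 180)"""
    s=manip.sense();R=Ro.from_quat(s['orientation']).as_matrix() if f0 is None else f0[1]
    p=s['tool_pos'] if f0 is None else f0[0]
    a=np.radians(clos_deg);c=[]
    for k in (0,np.pi):
        y=np.array([np.cos(a+k),np.sin(a+k),0]);z=np.array([0,0,-1.]);x=np.cross(y,z)
        Rt=np.stack([x,y,z],1);c.append((np.linalg.norm(Ro.from_matrix(R.T@Rt).as_rotvec()),Rt))
    c.sort(key=lambda t:t[0]);Rt=c[0][1]
    print(name,'shift mm',(R.T@(np.array(xyz)-p)*1000).round(1),'rotvec',Ro.from_matrix(R.T@Rt).as_rotvec().round(4),'alt',(c[1][0]).round(2),'q6',s['q'][5].round(2))
    return np.array(xyz),Rt
E
python3 - <<'E'
from h import *
f=grab('top')
def ed(n,L,z):
    P=np.array([pt(f,*q,z)[:2] for q in L]);print(n,'c',P.mean(0).round(4),[(np.linalg.norm(P[i-1]-P[i]).round(3),np.degrees(np.arctan2(*(P[i]-P[i-1])[::-1])).round(1)) for i in range(len(P))],P.round(3).tolist())
    return P
ed('box',[(161.8,145),(227,145),(223.5,273.5),(156.5,273)],.1)
ed('handle',[(190.9,181.8),(189.1,230.3)],.124)
ed('bat',[(335,217.1),(323.2,225.3),(338.5,247.9),(350.6,237.9)],.026)
ed('motor',[(325.6,142.9),(334.4,167.9)],.02)
ed('wheel',[(417.6,191.8)]*2,.026)
s=manip.sense();print(s['tool_pos'])
g=go('above handle',(.508,.208,.42),90)
E
```

```text
box c [0.5055 0.2111] [(np.float64(0.319), np.float64(0.4)), (np.float64(0.165), np.float64(-89.7)), (np.float64(0.32), np.float64(-179.8)), (np.float64(0.164), np.float64(89.9))] [[0.665, 0.294], [0.666, 0.13], [0.346, 0.129], [0.346, 0.292]]
handle c [0.5083 0.2097] [(np.float64(0.118), np.float64(0.2)), (np.float64(0.118), np.float64(-179.8))] [[0.568, 0.21], [0.449, 0.21]]
bat c [ 0.4518 -0.1503] [(np.float64(0.068), np.float64(37.0)), (np.float64(0.038), np.float64(125.1)), (np.float64(0.071), np.float64(-145.6)), (np.float64(0.041), np.float64(-50.4))] [[0.491, -0.145], [0.469, -0.114], [0.41, -0.155], [0.437, -0.186]]
motor c [ 0.6584 -0.1319] [(np.float64(0.073), np.float64(19.2)), (np.float64(0.073), np.float64(-160.8))] [[0.693, -0.12], [0.624, -0.144]]
wheel c [ 0.5596 -0.3645] [(np.float64(0.0), np.float64(0.0)), (np.float64(0.0), np.float64(0.0))] [[0.56, -0.364], [0.56, -0.364]]
[0.24266874 0.62976032 0.25282449]
above handle shift mm [-399.2 -298.3 -167. ] rotvec [-7.000e-04 -2.000e-04 -3.678e-01] alt 2.77 q6 -0.04
```

>>> {"name": "move_arm", "arguments": {
  "series": [0,0,-170,0,0,-0.367,0,0,0,-170,0,0,-0.367,0,0,0,-170,0,0,-0.367,0]
}}

```text
time_s: 0.57
tool_pos: [0.2426, 0.6296, 0.4264]
orientation: [-0.001, 1.0, 0.001, 0.0]
ft_force: [-0.4, 0.6, 0.2]
finger_gap: 0.0422
finger_force: 0.0
```

>>> {"name": "move_arm", "arguments": {
  "series": [-132,-210,0,0,0,0,0,-132,-210,0,0,0,0,0,-132,-210,0,0,0,0,0,-132,-210,0,0,0,0,0,-132,-210,0,0,0,0,0]
}}

```text
time_s: 1.2
tool_pos: [0.3762, 0.4169, 0.4239]
orientation: [0.002, 1.0, 0.0, 0.0]
ft_force: [-0.7, 0.3, -0.2]
finger_gap: 0.0424
finger_force: 0.0
```

>>> {"name": "move_arm", "arguments": {
  "series": [-132,-210,0,0,0,0,0,-132,-210,0,0,0,0,0,-132,-210,0,0,0,0,0,-132,-210,0,0,0,0,0,-132,-210,0,0,0,0,0]
}}

```text
time_s: 1.82
tool_pos: [0.5079, 0.2073, 0.4227]
orientation: [0.002, 1.0, -0.0, -0.0]
ft_force: [-0.8, 0.5, 0.0]
finger_gap: 0.0427
finger_force: 0.0
```

Run:
```python
from h import *
g=go('handle',(.508,.2095,.119),90.1);s=manip.sense();print(s['time_s'],s['tool_pos'],s['finger_gap'],s['q'])
```

```text
handle shift mm [-3.000e-01  2.300e+00  3.037e+02] rotvec [-0.0006 -0.0007 -0.0065] alt 3.14 q6 -1.22
1.825 [0.50788364 0.2073383  0.42273687] 0.04272666223451228 [ 3.41244545e-01 -1.52001653e-01  1.43431640e+00 -3.33093131e-04
  1.86014676e+00 -1.22489006e+00]
```

>>> {"name": "move_arm", "arguments": {
  "series": [0,2,303,0,0,0,0,0,2,303,0,0,0,0,0,2,303,0,0,0,0,0,2,303,0,0,0,0,0,2,303,0,0,0,0]
}}

```text
time_s: 2.45
tool_pos: [0.5053, 0.2128, 0.1179]
orientation: [-0.0, 1.0, 0.0, -0.0]
ft_force: [0.8, 0.2, -0.1]
finger_gap: 0.0426
finger_force: 0.0
```

>>> {"name": "move_arm", "arguments": {
  "series": [0,0,0,0,0,0,0,0,0,0,0,0,0,-1,0,0,0,0,0,0,-1,0,0,0,0,0,0,-1,0,0,0,0,0,0,-1],
  "newtons": 80
}}

```text
time_s: 3.08
tool_pos: [0.5075, 0.2125, 0.1237]
orientation: [0.0, 1.0, 0.001, 0.002]
ft_force: [-1.2, 4.0, 8.5]
finger_gap: 0.0121
finger_force: 79.2
```

>>> {"name": "move_arm", "arguments": {
  "series": [0,0,-30,0,0,0,-1,0,0,-60,0,0,0,-1,0,0,-100,0,0,0,-1,0,0,-130,0,0,0,-1,0,0,-130,0,0,0,-1]
}}

```text
time_s: 3.7
tool_pos: [0.5071, 0.212, 0.2542]
orientation: [0.0, 1.0, 0.001, 0.003]
ft_force: [0.8, -0.2, -3.3]
finger_gap: 0.0124
finger_force: 78.8
```

Run:
```python
from h import *
f=grab('top');save(f,'pics/t1.png');s=manip.sense();print(s['time_s'],s['tool_pos'],s['finger_gap'],s['ft_force'],s['orientation'])
```

```text
3.75 [0.50665419 0.21178534 0.25176218] 0.012438550718631003 [-0.31583004 -0.51342644 -3.91098831] [4.23323068e-04 9.99998945e-01 4.69592946e-04 1.30787106e-03]
```

View pics/t1.png

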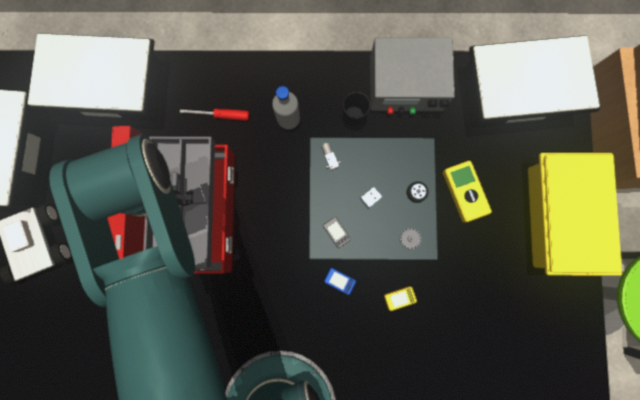

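The tray is lifted and held. It shows at about (180,205) above the box, and everything on the mat is unmoved. I'll set it on the free strip between the box and the mat.

>>> {"name": "move_arm", "arguments": {
  "series": [0,-50,0,0,0,0,-1,0,-100,0,0,0,0,-1,0,-150,0,0,0,0,-1,0,-199,0,0,0,0,-1,0,-199,0,0,0,0,-1]
}}

```text
time_s: 4.38
tool_pos: [0.5058, 0.0101, 0.249]
orientation: [0.002, 1.0, -0.0, -0.001]
ft_force: [-0.3, 0.7, -3.3]
finger_gap: 0.0121
finger_force: 79.2
```

>>> {"name": "move_arm", "arguments": {
  "series": [0,0,50,0,0,0,-1,0,0,100,0,0,0,-1,0,0,150,0,0,0,-1,0,0,170,0,0,0,-1,0,0,173,0,0,0,-1]
}}

```text
time_s: 5.0
tool_pos: [0.5059, 0.0131, 0.0767]
orientation: [0.0, 1.0, 0.0, -0.001]
ft_force: [0.4, -0.2, -2.4]
finger_gap: 0.0122
finger_force: 79.1
```

>>> {"name": "move_arm", "arguments": {
  "series": [0,0,2,0,0,0,-1,0,0,2,0,0,0,-1]
}}

```text
time_s: 5.25
tool_pos: [0.5069, 0.0127, 0.0768]
orientation: [0.0, 1.0, -0.0, 0.001]
ft_force: [1.0, 1.3, -1.9]
finger_gap: 0.0127
finger_force: 79.1
```

>>> {"name": "move_arm", "arguments": {
  "series": [0,0,0,0,0,0,0,0,0,0,0,0,0,0,0,0,0,0,0,0,0,0,0,-60,0,0,0,0,0,0,-120,0,0,0,0]
}}

```text
time_s: 5.88
tool_pos: [0.5058, 0.0126, 0.1967]
orientation: [0.0, 1.0, 0.0, -0.001]
ft_force: [1.7, -0.1, -0.3]
finger_gap: 0.0428
finger_force: 0.0
```

Run:
```python
from h import *
f=grab('top');save(f,'pics/t2.png')
g=go('bat above',(.452,-.150,.20),126)
print(f['img'].shape,manip.sense()['ft_force'])
```

```text
bat above shift mm [  55.8 -162.6    5.3] rotvec [-0.003   0.0086 -0.6292] alt 2.51 q6 -1.6
(400, 640, 3) [ 1.35190648 -0.18356401 10.24980627]
```

View pics/t2.png

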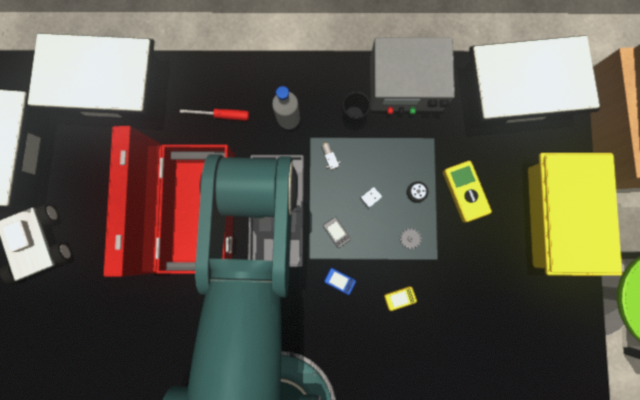

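The tray now lies on the bench at (277,210), clear of the box and of all the parts. The box is empty. Next is the battery.

>>> {"name": "move_arm", "arguments": {
  "series": [56,-163,0,0,0,-0.629,0.6,56,-163,0,0,0,-0.629,0.6,56,-163,0,0,0,-0.629,0.6,56,-163,0,0,0,-0.629,0.6,56,-163,0,0,0,-0.629,0.6]
}}

```text
time_s: 6.55
tool_pos: [0.4499, -0.1509, 0.1954]
orientation: [-0.308, 0.951, -0.0, 0.0]
ft_force: [-0.0, 0.0, 0.0]
finger_gap: 0.0684
finger_force: 0.0
```

Run:
```python
from h import *
f=grab('top');im=f['img'].astype(int)
g=go('bat',(.452,-.150,.024),126);s=manip.sense();print(s['tool_pos'],s['finger_gap'],s['q'],s['ft_force'])
```

```text
bat shift mm [ -1.7  -0.8 171.4] rotvec [-0.      0.0002 -0.0039] alt 3.14 q6 -2.57
[ 0.45012712 -0.15030692  0.19536219] 0.06855649407175606 [-3.76129030e-01 -3.13358698e-01  1.93342672e+00  1.58940150e-04
  1.52138110e+00 -2.57138334e+00] [ 0.73529517 -0.13341613 -0.21036068]
```

>>> {"name": "move_arm", "arguments": {
  "series": [-1,0,60,0,0,0,0.6,-1,0,120,0,0,0,0.6,-1,0,150,0,0,0,0.6,-1,0,171,0,0,0,0.6,-1,0,171,0,0,0,0.6]
}}

```text
time_s: 7.22
tool_pos: [0.4504, -0.1486, 0.023]
orientation: [-0.308, 0.951, 0.001, -0.001]
ft_force: [0.1, -0.3, -0.1]
finger_gap: 0.0685
finger_force: 0.0
```

>>> {"name": "move_arm", "arguments": {
  "series": [0,0,0,0,0,0,-1,0,0,0,0,0,0,-1,0,0,0,0,0,0,-1,0,0,0,0,0,0,-1,0,0,0,0,0,0,-1],
  "newtons": 60
}}

```text
time_s: 7.85
tool_pos: [0.4518, -0.1499, 0.0259]
orientation: [-0.309, 0.951, -0.001, 0.001]
ft_force: [0.8, 1.0, 7.8]
finger_gap: 0.0406
finger_force: 61.6
```

>>> {"name": "move_arm", "arguments": {
  "series": [0,0,-60,0,0,0,-1,0,0,-120,0,0,0,-1,0,0,-180,0,0,0,-1,0,0,-200,0,0,0,-1,0,0,-200,0,0,0,-1]
}}

```text
time_s: 8.48
tool_pos: [0.4512, -0.1498, 0.2252]
orientation: [-0.309, 0.951, -0.001, 0.001]
ft_force: [-0.2, 0.3, -2.4]
finger_gap: 0.0411
finger_force: 61.9
```

Run:
```python
from h import *
g=go('box above',(.575,.211,.23),90.2);g=go('inbox',(.575,.211,.034),90.2,g);s=manip.sense();print(s['tool_pos'],s['finger_gap'],s['ft_force'])
```

```text
box above shift mm [-312.2  219.2   -4.8] rotvec [-0.0014  0.0017  0.6245] alt 2.52 q6 -2.57
inbox shift mm [  0.   0. 196.] rotvec [0. 0. 0.] alt 3.14 q6 -2.57
[ 0.45117102 -0.14978892  0.22519754] 0.041096310087147425 [-0.19213587  0.32711726 -2.44754712]
```

>>> {"name": "move_arm", "arguments": {
  "series": [-156,110,-5,0,0,0.624,-1,-156,110,-5,0,0,0.624,-1,-156,110,-5,0,0,0.624,-1,-156,110,-5,0,0,0.624,-1,-156,110,-5,0,0,0.624,-1]
}}

```text
time_s: 9.1
tool_pos: [0.5121, 0.0325, 0.2265]
orientation: [-0.003, 1.0, 0.0, -0.002]
ft_force: [0.7, 0.2, -1.4]
finger_gap: 0.0409
finger_force: 61.8
```

Run:
```python
from h import *
g=go('box above',(.575,.211,.23),90.2);s=manip.sense();print(s['tool_pos'],s['finger_gap'],s['ft_force'])
```

```text
box above shift mm [-63.9 178.1  -3.7] rotvec [ 0.0001 -0.0037  0.002 ] alt 3.14 q6 -1.56
[0.51211193 0.032533   0.22654205] 0.040893559642224915 [ 0.73845528  0.16342064 -1.36926641]
```

>>> {"name": "move_arm", "arguments": {
  "series": [-63,178,0,0,0,0,-1,-63,178,0,0,0,0,-1,-63,178,0,0,0,0,-1,-63,178,0,0,0,0,-1,-63,178,0,0,0,0,-1]
}}

```text
time_s: 9.72
tool_pos: [0.5744, 0.2083, 0.2276]
orientation: [-0.003, 1.0, -0.001, -0.001]
ft_force: [-0.6, -0.1, -2.2]
finger_gap: 0.0405
finger_force: 61.9
```

>>> {"name": "move_arm", "arguments": {
  "series": [0,0,50,0,0,0,-1,0,0,100,0,0,0,-1,0,0,150,0,0,0,-1,0,0,185,0,0,0,-1,0,0,185,0,0,0,-1]
}}

```text
time_s: 10.35
tool_pos: [0.5731, 0.2071, 0.0417]
orientation: [-0.002, 1.0, -0.001, -0.002]
ft_force: [0.0, -0.9, -1.4]
finger_gap: 0.0409
finger_force: 61.8
```

Run:
```python
from h import *
g=go('place',(.575,.211,.031),90.2);s=manip.sense();print(s['tool_pos'],s['finger_gap'],s['ft_force'])
```

```text
place shift mm [-1.9  3.9 10.7] rotvec [-0.0016 -0.0046 -0.0003] alt 3.14 q6 -1.27
[0.57311612 0.20713903 0.04169737] 0.04089681258404478 [ 0.00220754 -0.88306475 -1.43968683]
```

>>> {"name": "move_arm", "arguments": {
  "series": [0,3,8,0,0,0,-1,0,3,11,0,0,0,-1,0,3,11,0,0,0,0.4,0,3,11,0,0,0,0.4,0,3,11,0,0,0,0.4]
}}

```text
time_s: 10.98
tool_pos: [0.5749, 0.2123, 0.0338]
orientation: [-0.002, 1.0, 0.0, 0.0]
ft_force: [-0.2, -0.6, 0.2]
finger_gap: 0.0601
finger_force: 0.0
```

>>> {"name": "move_arm", "arguments": {
  "series": [0,0,-50,0,0,0,0.4,0,0,-100,0,0,0,0.4,0,0,-160,0,0,0,0.4,0,0,-210,0,0,0,0.4,0,0,-210,0,0,0,0.4]
}}

```text
time_s: 11.6
tool_pos: [0.5758, 0.2126, 0.2483]
orientation: [-0.002, 1.0, 0.001, 0.003]
ft_force: [-0.1, 0.4, -1.2]
finger_gap: 0.0596
finger_force: 0.0
```

Run:
```python
from h import *
s=manip.sense();print(s['tool_pos'],s['finger_gap'],s['ft_force'])
f=grab('scene');save(f,'pics/s3.png')
f=grab('top');im=f['img'][:,:,::-1]
m=np.zeros(im.shape[:2],np.uint8);m[142:256,314:433]=(im.min(2)>150)[142:256,314:433]*255
for c in cv2.findContours(m,0,2)[0]:
    if cv2.contourArea(c)>15: print(cv2.minAreaRect(c))
```

```text
[0.5757583  0.21261682 0.24832655] 0.05958579482277793 [-0.06832883  0.36907207 -1.24930054]
((371.2176513671875, 196.67059326171875), (13.883549690246582, 17.029041290283203), 49.398704528808594)
((418.25, 190.75), (14.142135620117188, 13.435027122497559), 45.0)
((328.36767578125, 156.27940368652344), (25.55328941345215, 12.347898483276367), 59.03623962402344)
```

View pics/s3.png

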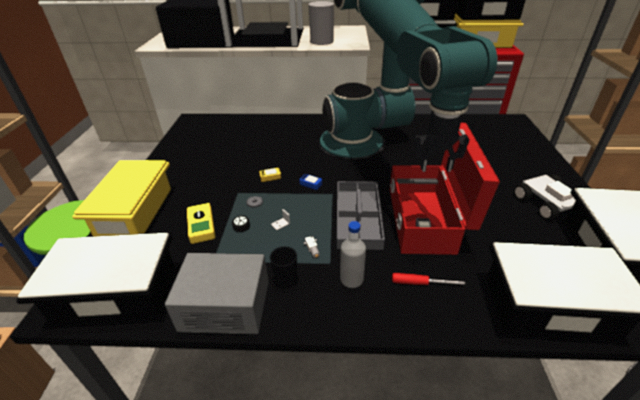

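The battery is in the box at (425,222) in the scene view, near the far end. The tray is beside the box, and the motor and wheel are unmoved. Next is the motor.

>>> {"name": "move_arm", "arguments": {
  "series": [-40,-175,0,0,0,-0.166,0.3,-40,-175,0,0,0,-0.166,0.3,-40,-175,0,0,0,-0.166,0.3,-40,-175,0,0,0,-0.166,0.3]
}}

```text
time_s: 12.2
tool_pos: [0.6155, 0.0342, 0.2413]
orientation: [-0.083, 0.997, -0.0, -0.001]
ft_force: [-0.7, 1.8, 0.1]
finger_gap: 0.0555
finger_force: 0.0
```

Run:
```python
from h import *
g=go('motor above',(.656,-.133,.15),109.3);s=manip.sense();print(s['tool_pos'],s['finger_gap'])
```

```text
motor above shift mm [ -12.5 -171.6   91.3] rotvec [ 0.0002 -0.0027 -0.1705] alt 2.97 q6 -1.72
[0.61547638 0.03423763 0.24127061] 0.055451438906290125
```

>>> {"name": "move_arm", "arguments": {
  "series": [-12,-172,0,0,0,-0.17,0.3,-12,-172,0,0,0,-0.17,0.3,-12,-172,0,0,0,-0.17,0.3,-12,-172,90,0,0,-0.17,0.3,-12,-172,90,0,0,-0.17,0.3]
}}

```text
time_s: 12.82
tool_pos: [0.6549, -0.1295, 0.1481]
orientation: [-0.169, 0.986, 0.001, -0.003]
ft_force: [-0.4, 0.7, -0.2]
finger_gap: 0.0555
finger_force: 0.0
```

Run:
```python
from h import *
f=grab('top');cv2.imwrite('pics/c4.png',cv2.resize(f['img'][120:220,260:380,::-1],None,fx=4,fy=4))
g=go('motor',(.656,-.133,.025),109.3);s=manip.sense();print(s['tool_pos'],s['finger_gap'])
```

```text
motor shift mm [ -1.2  -5.  120.2] rotvec [ 0.0049 -0.0072  0.0034] alt 3.14 q6 -2.14
[ 0.65421353 -0.12896941  0.14526897] 0.055262178985747
```

>>> {"name": "move_arm", "arguments": {
  "series": [-1,-3,50,0,0,0,0.3,-1,-3,100,0,0,0,0.3,-1,-3,121,0,0,0,0.3,-1,-3,121,0,0,0,0.3,-1,-3,121,0,0,0,-1]
}}

```text
time_s: 13.5
tool_pos: [0.6594, -0.1326, 0.0347]
orientation: [-0.169, 0.986, -0.001, 0.001]
ft_force: [-0.2, -0.7, 1.1]
finger_gap: 0.0386
finger_force: 0.0
```

>>> {"name": "move_arm", "arguments": {
  "series": [0,0,0,0,0,0,-1,0,0,0,0,0,0,-1,0,0,0,0,0,0,-1,0,0,0,0,0,0,-1,0,0,0,0,0,0,-1]
}}

```text
time_s: 14.12
tool_pos: [0.6595, -0.1327, 0.0349]
orientation: [-0.169, 0.986, -0.001, 0.002]
ft_force: [-0.3, 1.4, 7.9]
finger_gap: 0.0219
finger_force: 59.3
```

>>> {"name": "move_arm", "arguments": {
  "series": [0,0,-60,0,0,0,-1,0,0,-120,0,0,0,-1,0,0,-180,0,0,0,-1,0,0,-215,0,0,0,-1,0,0,-215,0,0,0,-1]
}}

```text
time_s: 14.75
tool_pos: [0.6591, -0.1328, 0.2523]
orientation: [-0.169, 0.986, -0.001, 0.003]
ft_force: [1.0, -0.4, -0.5]
finger_gap: 0.022
finger_force: 59.4
```

Run:
```python
from h import *
g=go('box above',(.437,.211,.24),90.2);s=manip.sense();print(s['tool_pos'],s['finger_gap'],s['ft_force'])
```

```text
box above shift mm [ 94.7 398.2  10.3] rotvec [-0.0027  0.0062  0.3367] alt 2.8 q6 -2.15
[ 0.65910373 -0.13275367  0.25230658] 0.021962405550821754 [ 0.95010125 -0.42726163 -0.46850156]
```

>>> {"name": "move_arm", "arguments": {
  "series": [47,199,5,0,0,0.337,-1,47,199,5,0,0,0.337,-1,47,199,5,0,0,0.337,-1,47,199,5,0,0,0.337,-1,47,199,5,0,0,0.337,-1]
}}

```text
time_s: 15.38
tool_pos: [0.5473, 0.0399, 0.2423]
orientation: [-0.002, 1.0, -0.0, 0.0]
ft_force: [0.5, -0.4, -1.0]
finger_gap: 0.0223
finger_force: 59.4
```

Run:
```python
from h import *
g=go('box above',(.437,.211,.24),90.2);s=manip.sense();print(s['tool_pos'],s['finger_gap'],s['ft_force'])
f=grab('scene');p=px(f,s['tool_pos']);u,v=map(int,p);cv2.imwrite('pics/c5.png',cv2.resize(f['img'][v-60:v+60,u-70:u+70,::-1],None,fx=4,fy=4))
```

```text
box above shift mm [109.5 171.6   2.2] rotvec [-0.0001  0.0004  0.0012] alt 3.14 q6 -1.55
[0.54731775 0.03989818 0.24229565] 0.02229753690325933 [ 0.46373363 -0.43236305 -1.01484477]
```

View pics/c5.png

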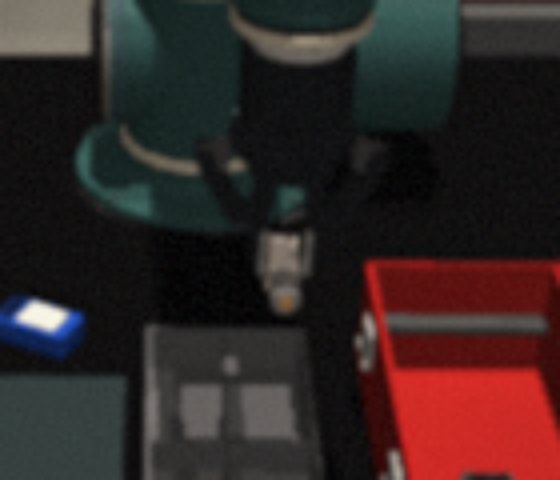

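The motor is held between the pads at about (285,260) in the crop, with the can toward the camera and hanging about level. The tray and box are below it.

>>> {"name": "move_arm", "arguments": {
  "series": [109,172,0,0,0,0,-1,109,172,0,0,0,0,-1,109,172,0,0,0,0,-1,109,172,0,0,0,0,-1,109,172,0,0,0,0,-1]
}}

```text
time_s: 16.05
tool_pos: [0.4386, 0.2109, 0.2422]
orientation: [-0.002, 1.0, -0.0, -0.0]
ft_force: [-0.3, 0.4, -0.5]
finger_gap: 0.0223
finger_force: 59.5
```

>>> {"name": "move_arm", "arguments": {
  "series": [0,0,50,0,0,0,-1,0,0,100,0,0,0,-1,0,0,150,0,0,0,-1,0,0,190,0,0,0,-1,0,0,190,0,0,0,-1]
}}

```text
time_s: 16.68
tool_pos: [0.4377, 0.209, 0.0496]
orientation: [-0.001, 1.0, -0.001, -0.002]
ft_force: [1.0, -0.1, -0.5]
finger_gap: 0.0221
finger_force: 59.5
```

Run:
```python
from h import *
g=go('place',(.437,.211,.040),90.2);s=manip.sense();print(s['tool_pos'],s['finger_gap'],s['ft_force'])
```

```text
place shift mm [0.6 2.1 9.6] rotvec [-0.0025 -0.005  -0.0022] alt 3.14 q6 -1.18
[0.43767483 0.20896857 0.0496281 ] 0.022065434664999457 [ 0.9744244  -0.066041   -0.49965817]
```

>>> {"name": "move_arm", "arguments": {
  "series": [0,2,7,0,0,0,-1,0,2,9,0,0,0,-1,0,2,9,0,0,0,-1,0,2,9,0,0,0,0,0,2,9,0,0,0,0]
}}

```text
time_s: 17.3
tool_pos: [0.4382, 0.2131, 0.0437]
orientation: [-0.002, 1.0, 0.0, 0.0]
ft_force: [0.3, -0.5, -0.4]
finger_gap: 0.0425
finger_force: 0.0
```

>>> {"name": "move_arm", "arguments": {
  "series": [0,0,0,0,0,0,0,0,0,-60,0,0,0,0,0,0,-120,0,0,0,0,0,0,-180,0,0,0,0,0,0,-180,0,0,0,0]
}}

```text
time_s: 17.92
tool_pos: [0.4393, 0.2135, 0.2284]
orientation: [-0.002, 1.0, 0.001, 0.003]
ft_force: [-0.3, 0.4, -0.5]
finger_gap: 0.0429
finger_force: 0.0
```

>>> {"name": "move_arm", "arguments": {
  "series": [-70,-199,0,0,0,0,0,-70,-199,0,0,0,0,0,-70,-199,0,0,0,0,0,-70,-199,0,0,0,0,0,-70,-199,0,0,0,0,0]
}}

```text
time_s: 18.55
tool_pos: [0.5088, 0.0129, 0.2221]
orientation: [-0.0, 1.0, 0.0, -0.001]
ft_force: [-0.9, 0.2, -0.3]
finger_gap: 0.0427
finger_force: 0.0
```

Run:
```python
from h import *
s=manip.sense();print(s['time_s'],s['tool_pos'],s['finger_gap'],s['ft_force'])
f=grab('top');cv2.imwrite('pics/c6.png',cv2.resize(f['img'][120:300,150:440,::-1],None,fx=2.7,fy=2.7,interpolation=cv2.INTER_CUBIC))
g=go('tray',(.506,.0127,.0765),90)
```

```text
18.55 [0.50876352 0.0128734  0.22211979] 0.042675419653178524 [-0.88905123  0.21246486 -0.26177658]
tray shift mm [  2.3  -1.2 145.8] rotvec [ 0.0002 -0.0014  0.0019] alt 3.14 q6 -1.6
```

View pics/c6.png

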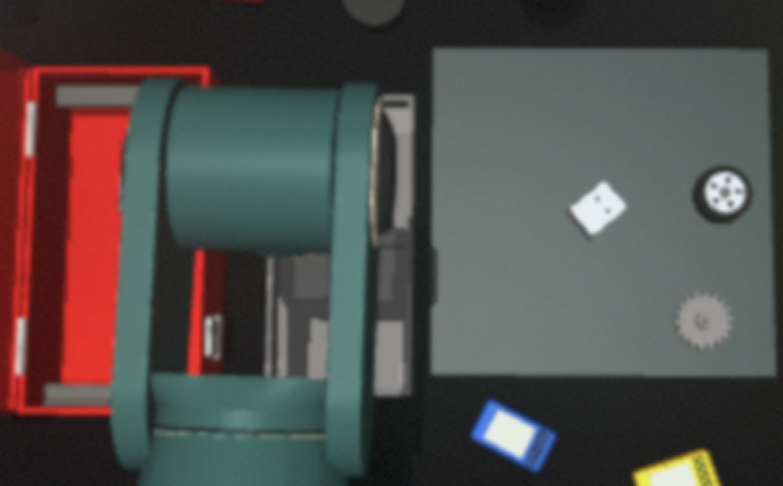

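The motor and battery are gone from the mat, and the wheel is unmoved at about (722,193) in the crop. The arm hides the box interior, so I'll move it aside and check there before covering it.

>>> {"name": "move_arm", "arguments": {
  "series": [0,-150,0,0,0,0,0,0,-150,0,0,0,0,0,0,-150,0,0,0,0,0]
}}

```text
time_s: 18.98
tool_pos: [0.5089, -0.137, 0.2228]
orientation: [-0.001, 1.0, 0.0, -0.0]
ft_force: [0.8, 0.0, 1.1]
finger_gap: 0.0429
finger_force: 0.0
```

Run:
```python
from h import *
f=grab('top');cv2.imwrite('pics/c7.png',cv2.resize(f['img'][120:300,100:330,::-1],None,fx=3.3,fy=3.3,interpolation=cv2.INTER_CUBIC))
g=go('tray',(.506,.0127,.0765),90)
```

```text
tray shift mm [  2.5 151.1 146.1] rotvec [-0.0006 -0.0007  0.0023] alt 3.14 q6 -1.89
```

View pics/c7.png

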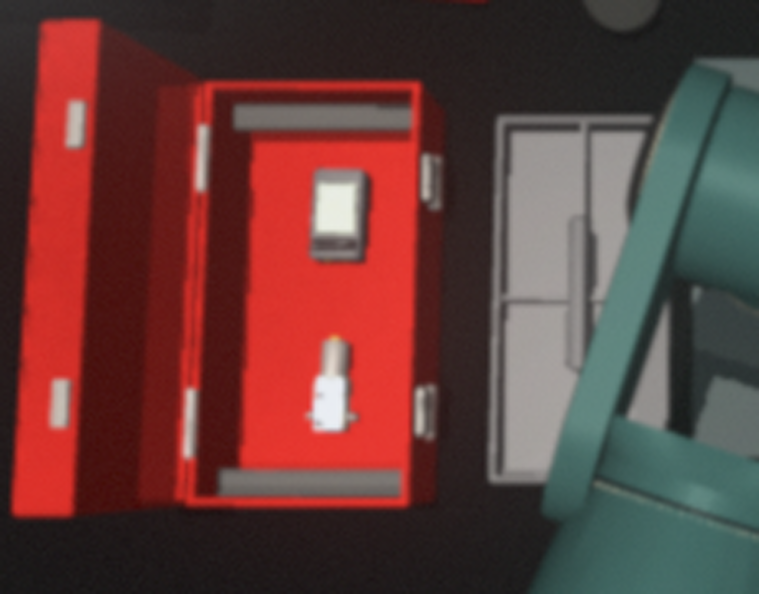

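The battery (338,215) and motor (330,385) lie flat on the bottom, clear of the ledges. The tray is at (580,295) in the crop. Now I'll put the tray back.

>>> {"name": "move_arm", "arguments": {
  "series": [2,151,0,0,0,0,0,2,151,0,0,0,0,0,2,151,0,0,0,0,0,2,151,50,0,0,0,0,2,151,90,0,0,0,0]
}}

```text
time_s: 19.65
tool_pos: [0.506, 0.0172, 0.1316]
orientation: [-0.003, 1.0, 0.0, -0.0]
ft_force: [-0.3, -0.9, -1.2]
finger_gap: 0.0424
finger_force: 0.0
```

Run:
```python
from h import *
f=manip.grab_frame('top')
print(pt(f,275.5,185.2,.074),pt(f,273.9,232.1,.074))
g=go('tray',(.506,.0127,.0765),90)
```

```text
[0.56791427 0.00811543 0.074     ] [0.44833677 0.01010446 0.074     ]
tray shift mm [-2.2 -4.3 49.6] rotvec [ 0.0003 -0.0065  0.0054] alt 3.14 q6 -1.59
```

>>> {"name": "move_arm", "arguments": {
  "series": [-1,-4,30,0,0,0,0,-1,-4,50,0,0,0,0,-1,-4,50,0,0,0,0,-1,-4,50,0,0,0,-1,-1,-4,50,0,0,0,-1],
  "newtons": 80
}}

```text
time_s: 20.32
tool_pos: [0.5084, 0.0113, 0.085]
orientation: [-0.002, 1.0, -0.0, 0.001]
ft_force: [0.3, 1.4, -0.1]
finger_gap: 0.0117
finger_force: 78.2
```

>>> {"name": "move_arm", "arguments": {
  "series": [0,0,0,0,0,0,-1,0,0,0,0,0,0,-1,0,0,0,0,0,0,-1,0,0,-40,0,0,0,-1,0,0,-80,0,0,0,-1]
}}

```text
time_s: 20.95
tool_pos: [0.5075, 0.0112, 0.1648]
orientation: [-0.002, 1.0, 0.0, -0.0]
ft_force: [1.1, -0.8, -2.6]
finger_gap: 0.0116
finger_force: 78.8
```

>>> {"name": "move_arm", "arguments": {
  "series": [0,0,-40,0,0,0,-1,0,0,-80,0,0,0,-1,0,0,-90,0,0,0,-1,0,0,-90,0,0,0,-1]
}}

```text
time_s: 21.45
tool_pos: [0.5077, 0.0112, 0.253]
orientation: [-0.002, 1.0, -0.0, 0.0]
ft_force: [-0.4, -0.3, -4.0]
finger_gap: 0.0114
finger_force: 78.9
```

Run:
```python
from h import *
s=manip.sense();print(s['time_s'],s['tool_pos'],s['finger_gap'],s['ft_force'],s['orientation'])
g=go('above',(.5065,.2125,.25),90.2)
```

```text
21.45 [0.50769163 0.01120512 0.25297151] 0.011355713264886094 [-0.41898779 -0.30225058 -4.02510642] [-1.60818841e-03  9.99998702e-01 -2.45615787e-05  9.59524519e-05]
above shift mm [  0.5 201.3   3. ] rotvec [-0.      0.0002 -0.0003] alt 3.14 q6 -1.6
```

>>> {"name": "move_arm", "arguments": {
  "series": [0,50,0,0,0,0,-1,0,100,0,0,0,0,-1,0,150,0,0,0,0,-1,0,201,0,0,0,0,-1,0,201,0,0,0,0,-1]
}}

```text
time_s: 22.08
tool_pos: [0.5062, 0.2148, 0.2507]
orientation: [-0.003, 1.0, -0.0, -0.002]
ft_force: [-0.3, -0.4, -3.7]
finger_gap: 0.0115
finger_force: 79.1
```

>>> {"name": "move_arm", "arguments": {
  "series": [0,0,30,0,0,0,-1,0,0,50,0,0,0,-1,0,0,50,0,0,0,-1]
}}

```text
time_s: 22.45
tool_pos: [0.5064, 0.2114, 0.2009]
orientation: [-0.001, 1.0, -0.001, -0.002]
ft_force: [-0.6, -0.2, -3.1]
finger_gap: 0.0115
finger_force: 79.0
```

Run:
```python
from h import *
s=manip.sense();print(s['time_s'],s['tool_pos'],s['finger_gap'],s['ft_force'],s['orientation'])
g=go('seat',(.507,.2125,.136),90.2)
```

```text
22.45 [0.5063778  0.21144783 0.20089597] 0.011518605720103674 [-0.63607904 -0.17767051 -3.05167247] [-1.30906052e-03  9.99997307e-01 -6.89947341e-04 -1.78767515e-03]
seat shift mm [-0.9  1.1 64.9] rotvec [-0.0014 -0.0036 -0.0009] alt 3.14 q6 -1.22
```

>>> {"name": "move_arm", "arguments": {
  "series": [0,1,20,0,0,0,-1,0,1,40,0,0,0,-1,0,1,55,0,0,0,-1,0,1,62,0,0,0,-1,0,1,62,0,0,0,-1]
}}

```text
time_s: 23.08
tool_pos: [0.507, 0.2132, 0.1409]
orientation: [-0.002, 1.0, -0.0, -0.0]
ft_force: [1.3, -0.3, -2.2]
finger_gap: 0.0117
finger_force: 79.1
```

>>> {"name": "move_arm", "arguments": {
  "series": [0,0,2,0,0,0,-1,0,0,4,0,0,0,-1,0,0,4,0,0,0,-1]
}}

```text
time_s: 23.45
tool_pos: [0.5071, 0.2132, 0.1374]
orientation: [-0.002, 1.0, 0.0, 0.0]
ft_force: [0.4, -0.7, -2.6]
finger_gap: 0.0116
finger_force: 79.1
```

>>> {"name": "move_arm", "arguments": {
  "series": [0,0,2,0,0,0,-1,0,0,3,0,0,0,-1,0,0,3,0,0,0,-1]
}}

```text
time_s: 23.82
tool_pos: [0.5072, 0.2132, 0.135]
orientation: [-0.002, 1.0, 0.0, 0.0]
ft_force: [-4.9, -1.4, 5.5]
finger_gap: 0.0111
finger_force: 80.1
```

>>> {"name": "move_arm", "arguments": {
  "series": [0,0,0,0,0,0,0,0,0,0,0,0,0,0,0,0,-40,0,0,0,0,0,0,-90,0,0,0,0,0,0,-130,0,0,0,0]
}}

```text
time_s: 24.45
tool_pos: [0.5071, 0.2132, 0.2664]
orientation: [-0.002, 1.0, 0.0, 0.001]
ft_force: [-0.1, 0.8, 0.2]
finger_gap: 0.0426
finger_force: 0.0
```

>>> {"name": "move_arm", "arguments": {
  "series": [0,-300,0,0,0,0,1,0,-300,0,0,0,0,1,0,-300,0,0,0,0,1,0,-300,0,0,0,0,1,0,-300,0,0,0,0,1]
}}

```text
time_s: 25.08
tool_pos: [0.5077, -0.0891, 0.2645]
orientation: [-0.001, 1.0, -0.0, 0.0]
ft_force: [0.5, 0.3, 0.8]
finger_gap: 0.0855
finger_force: 0.0
```

Run:
```python
from h import *
s=manip.sense();print(s['time_s'],s['tool_pos'],s['finger_gap'],s['q'])
f=grab('top');cv2.imwrite('pics/c8.png',cv2.resize(f['img'][110:300,100:480,::-1],None,fx=2.1,fy=2.1,interpolation=cv2.INTER_CUBIC))
for a in (90,60,120): go(a,(.5596,-.3645,.2),a)
```

```text
25.075 [ 0.5077     -0.0890699   0.26447011] 0.08552049992838497 [-2.23135548e-01 -2.38940414e-01  1.76258084e+00 -5.06233335e-05
  1.61729992e+00 -1.79630196e+00]
90 shift mm [ -51.9 -271.3   64.8] rotvec [-0.002   0.      0.0005] alt 3.14 q6 -1.8
60 shift mm [ -51.9 -271.3   64.8] rotvec [-0.002   0.0006  0.5241] alt 2.62 q6 -1.8
120 shift mm [ -51.9 -271.3   64.8] rotvec [-2.000e-03 -5.000e-04 -5.231e-01] alt 2.62 q6 -1.8
```

View pics/c8.png

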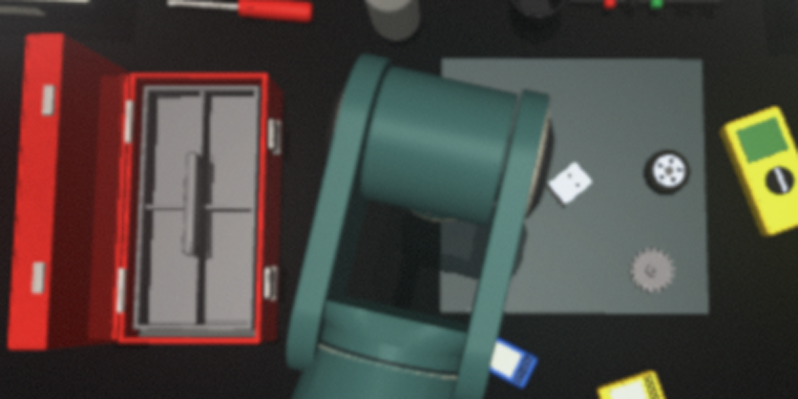

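The tray sits level and square in the box at (195,210) in the crop, showing even margins all round. The wheel is unmoved at (667,172). I'll grip the wheel along world x so that it fits a compartment.

>>> {"name": "move_arm", "arguments": {
  "series": [-52,-271,0,0,0,0.9,1,-52,-271,0,0,0,0.9,1,-52,-271,0,0,0,0.9,1,-52,-271,0,0,0,0.9,1,-52,-271,0,0,0,0.9,1]
}}

```text
time_s: 25.75
tool_pos: [0.5609, -0.3606, 0.2634]
orientation: [0.437, 0.899, -0.0, -0.0]
ft_force: [0.4, 0.3, 0.9]
finger_gap: 0.0854
finger_force: 0.0
```

>>> {"name": "move_arm", "arguments": {
  "series": [0,0,0,0,0,0.67,1,0,0,0,0,0,0.67,1,0,0,0,0,0,0.67,1,0,0,0,0,0,0.67,1,0,0,0,0,0,0.67,1]
}}

```text
time_s: 26.38
tool_pos: [0.561, -0.3576, 0.2641]
orientation: [0.705, 0.709, -0.0, -0.0]
ft_force: [-0.3, -0.2, -0.5]
finger_gap: 0.0858
finger_force: 0.0
```

Run:
```python
from h import *
s=manip.sense();print(s['time_s'],s['tool_pos'],s['finger_gap'],s['q'])
go(0,(.5596,-.3645,.028),0)
```

```text
26.375 [ 0.56098521 -0.35761464  0.26412213] 0.08584270841758111 [-6.05856146e-01  9.24649252e-02  1.44954752e+00 -9.39799087e-06
  1.59974364e+00 -6.10562397e-01]
0 shift mm [ -6.9  -1.4 236.1] rotvec [-0.0001 -0.0001  0.0047] alt 3.14 q6 -0.61
```

>>> {"name": "move_arm", "arguments": {
  "series": [-6,-1,60,0,0,0,1,-6,-1,120,0,0,0,1,-6,-1,175,0,0,0,1,-6,-1,175,0,0,0,1]
}}

```text
time_s: 26.88
tool_pos: [0.5583, -0.3624, 0.0851]
orientation: [0.705, 0.709, -0.001, -0.004]
ft_force: [-0.3, -0.1, 0.7]
finger_gap: 0.0854
finger_force: 0.0
```

Run:
```python
from h import *
s=manip.sense();print(s['tool_pos'])
go(0,(.5596,-.364,.028),0)
```

```text
[ 0.55828397 -0.36244185  0.0851402 ]
0 shift mm [-1.8  1.6 57.1] rotvec [-0.0058 -0.0041  0.0064] alt 3.14 q6 -0.62
```

>>> {"name": "move_arm", "arguments": {
  "series": [-1,1,30,0,0,0,1,-1,1,57,0,0,0,1,-1,1,57,0,0,0,1,-1,1,57,0,0,0,-1,-1,1,57,0,0,0,-1],
  "newtons": 50
}}

```text
time_s: 27.5
tool_pos: [0.5619, -0.3653, 0.0351]
orientation: [0.706, 0.709, 0.0, 0.002]
ft_force: [-6.4, 4.1, 15.6]
finger_gap: 0.0537
finger_force: 49.7
```

>>> {"name": "move_arm", "arguments": {
  "series": [0,0,0,0,0,0,-1,0,0,0,0,0,0,-1,0,0,0,0,0,0,-1,0,0,-50,0,0,0,-1,0,0,-100,0,0,0,-1]
}}

```text
time_s: 28.12
tool_pos: [0.5609, -0.3646, 0.1347]
orientation: [0.706, 0.709, 0.0, 0.0]
ft_force: [0.4, -0.4, 0.5]
finger_gap: 0.0539
finger_force: 53.3
```

>>> {"name": "move_arm", "arguments": {
  "series": [0,0,-60,0,0,0,-1,0,0,-115,0,0,0,-1,0,0,-115,0,0,0,-1]
}}

```text
time_s: 28.5
tool_pos: [0.5619, -0.3653, 0.2543]
orientation: [0.706, 0.709, 0.001, 0.004]
ft_force: [-0.4, 0.3, -1.2]
finger_gap: 0.0537
finger_force: 53.3
```

Run:
```python
from h import *
s=manip.sense();print(s['tool_pos'],s['finger_gap'],s['ft_force'])
f=grab('scene');p=px(f,s['tool_pos']);u,v=map(int,p);cv2.imwrite('pics/c9.png',cv2.resize(f['img'][v-50:v+70,u-70:u+70,::-1],None,fx=4,fy=4))
go('box',(.577,.178,.25),0)
```

```text
[ 0.56188007 -0.36528246  0.2543311 ] 0.053727394110323186 [-0.40274691  0.34112048 -1.18510156]
box shift mm [542.8  17.9  -0.7] rotvec [0.004  0.0029 0.0042] alt 3.14 q6 -0.62
```

View pics/c9.png

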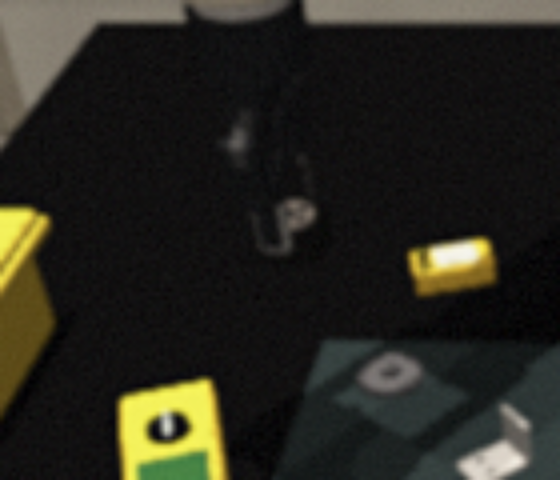

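The wheel is held at about (285,225) in the crop, with the pads spanning its full diameter. Now I'll carry it to the front compartment at the +x end.

>>> {"name": "move_arm", "arguments": {
  "series": [272,9,0,0,0,0,-1,272,9,0,0,0,0,-1,272,9,0,0,0,0,-1,272,9,0,0,0,0,-1,272,9,0,0,0,0,-1]
}}

```text
time_s: 29.18
tool_pos: [0.5683, -0.0896, 0.2466]
orientation: [0.705, 0.709, -0.0, -0.001]
ft_force: [-0.6, -0.1, -0.0]
finger_gap: 0.0536
finger_force: 53.3
```

>>> {"name": "move_arm", "arguments": {
  "series": [271,9,0,0,0,0,-1,271,9,0,0,0,0,-1,271,9,0,0,0,0,-1,271,9,0,0,0,0,-1,271,9,0,0,0,0,-1]
}}

```text
time_s: 29.8
tool_pos: [0.576, 0.1813, 0.2461]
orientation: [0.705, 0.71, -0.001, -0.001]
ft_force: [0.1, -0.3, -0.3]
finger_gap: 0.0537
finger_force: 53.3
```

Run:
```python
from h import *
s=manip.sense();print(s['tool_pos'],s['finger_gap'],s['ft_force'])
f=grab('scene');p=px(f,s['tool_pos']);u,v=map(int,p);a=np.clip(f['img'][v-30:v+45,u-45:u+45,::-1].astype(float)*1.6,0,255).astype(np.uint8);cv2.imwrite('pics/c10.png',cv2.resize(a,None,fx=6,fy=6,interpolation=cv2.INTER_CUBIC))
go('box',(.577,.178,.12),0)
```

```text
[0.57600826 0.18130826 0.2461499 ] 0.05366533544117687 [ 0.11337904 -0.3490577  -0.31656788]
box shift mm [ -4.    1.  126.2] rotvec [-0.0017 -0.0003  0.0069] alt 3.13 q6 0.26
```

View pics/c10.png

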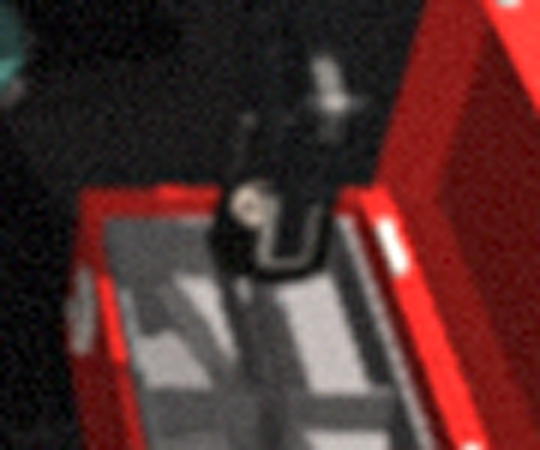

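The wheel hangs level, with its black tyre and hub at (250,215) in the crop, above the front compartment. Lowering it now.

>>> {"name": "move_arm", "arguments": {
  "series": [-2,1,50,0,0,0,-1,-2,1,100,0,0,0,-1,-2,1,126,0,0,0,-1,-2,1,126,0,0,0,-1,-2,1,126,0,0,0,-1]
}}

```text
time_s: 30.48
tool_pos: [0.5783, 0.176, 0.1227]
orientation: [0.706, 0.708, 0.001, 0.0]
ft_force: [0.7, -0.3, 0.9]
finger_gap: 0.0536
finger_force: 53.3
```

>>> {"name": "move_arm", "arguments": {
  "series": [0,0,15,0,0,0,-1,0,0,26,0,0,0,-1,0,0,26,0,0,0,-1]
}}

```text
time_s: 30.85
tool_pos: [0.5773, 0.1763, 0.0941]
orientation: [0.706, 0.709, -0.001, -0.0]
ft_force: [-0.5, -0.4, -0.5]
finger_gap: 0.0535
finger_force: 53.3
```

>>> {"name": "move_arm", "arguments": {
  "series": [1,0,3,0,0,0,-1,1,0,5,0,0,0,-1,1,0,5,0,0,0,-1]
}}

```text
time_s: 31.22
tool_pos: [0.5778, 0.1775, 0.0903]
orientation: [0.706, 0.709, -0.0, -0.0]
ft_force: [1.1, -0.1, 0.2]
finger_gap: 0.0534
finger_force: 53.3
```

>>> {"name": "move_arm", "arguments": {
  "series": [0,0,0,0,0,0,0.7,0,0,0,0,0,0,0.7,0,0,-50,0,0,0,0.7,0,0,-110,0,0,0,0.7,0,0,-170,0,0,0,0.7]
}}

```text
time_s: 31.85
tool_pos: [0.5775, 0.1774, 0.2623]
orientation: [0.706, 0.709, 0.0, 0.0]
ft_force: [-0.1, -0.1, -0.5]
finger_gap: 0.0725
finger_force: 0.0
```

>>> {"name": "move_arm", "arguments": {
  "series": [-250,0,0,0,0,0,-1,-250,0,0,0,0,0,-1,-250,0,0,0,0,0,-1,-250,0,0,0,0,0,-1,-250,0,0,0,0,0,-1]
}}

```text
time_s: 32.48
tool_pos: [0.5785, -0.0762, 0.2603]
orientation: [0.707, 0.707, -0.0, 0.0]
ft_force: [0.8, 0.8, -0.8]
finger_gap: -0.0002
finger_force: 0.0
```

Run:
```python
from h import *
s=manip.sense();print(s['time_s'],s['tool_pos'],s['finger_gap'],s['q'])
f=grab('top');cv2.imwrite('pics/c11.png',cv2.resize(f['img'][100:310,90:450,::-1],None,fx=2.2,fy=2.2,interpolation=cv2.INTER_CUBIC))
```

```text
32.475 [ 0.57846571 -0.07619243  0.26031711] -0.0001889544730025424 [-1.74406224e-01 -8.50708325e-02  1.63368339e+00 -5.94983204e-04
  1.59291162e+00 -1.73876203e-01]
```

View pics/c11.png

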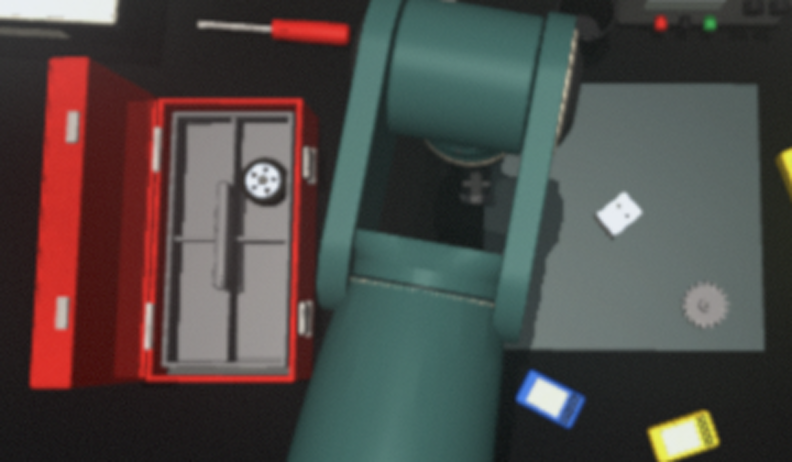

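The wheel lies flat in the front compartment at (264,181) in the crop, the tray is level, and the lid still stands open on the left. Now I'll work out the lid angle and plan the closing arc.

```bash
cat >> h.py <<'E'
H=np.array([.507,.2955,.1])
def lid(th,s,n,x=0):
    return H+np.array([x,-s*np.cos(th)+n*np.sin(th),s*np.sin(th)+n*np.cos(th)])
E
python3 - <<'E'
from h import *
f=grab('top')
for th in (1.62,1.7,1.78,1.85):
    print(th,[px(f,lid(th,.164,n,x)).round(1).tolist() for n in (.04,0) for x in (.16,-.16)],lid(th,.164,.04).round(3))
print('seen out (112.7,126.4),(104.1,275.9) in (130,126.4),(122.7,275.9)')
print('tip path s=.145,n=.04')
for th in np.arange(1.75,-.01,-.175): print(round(th,2),lid(th,.145,.04).round(3))
go('up',(.507,.43,.42),0)
E
```

```text
1.62 [[112.4, 125.7], [103.2, 275.7], [130.5, 125.5], [122.0, 275.9]] [0.507 0.344 0.262]
1.7 [[107.5, 126.3], [98.1, 275.6], [124.7, 125.7], [115.9, 275.8]] [0.507 0.356 0.257]
1.78 [[103.0, 127.0], [93.5, 275.4], [119.2, 125.9], [110.2, 275.7]] [0.507 0.369 0.252]
1.85 [[99.5, 127.6], [89.9, 275.2], [114.6, 126.3], [105.5, 275.6]] [0.507 0.379 0.247]
seen out (112.7,126.4),(104.1,275.9) in (130,126.4),(122.7,275.9)
tip path s=.145,n=.04
1.75 [0.507 0.361 0.236]
1.58 [0.507 0.336 0.245]
1.4 [0.507 0.31  0.25 ]
1.22 [0.507 0.284 0.25 ]
1.05 [0.507 0.258 0.246]
0.87 [0.507 0.233 0.237]
0.7 [0.507 0.21  0.224]
0.52 [0.507 0.19  0.207]
0.35 [0.507 0.173 0.187]
0.17 [0.507 0.16  0.165]
-0.0 [0.507 0.15  0.14 ]
up shift mm [ 503.2  -70.4 -159.5] rotvec [ 0.0001 -0.0003  0.0026] alt 3.14 q6 -0.17
```

The lid stands at about 1.62 rad with its outer edge near y = 0.344. I'll go over it and come down behind it with the fingers shut.

>>> {"name": "move_arm", "arguments": {
  "series": [0,0,-160,0,0,0,-1,0,0,-160,0,0,0,-1,0,0,-160,0,0,0,-1]
}}

```text
time_s: 32.95
tool_pos: [0.5788, -0.0709, 0.4241]
orientation: [0.705, 0.709, 0.001, 0.001]
ft_force: [-0.1, -0.4, -1.1]
finger_gap: 0.0002
finger_force: 0.0
```

>>> {"name": "move_arm", "arguments": {
  "series": [250,-35,0,0,0,0,-1,250,-35,0,0,0,0,-1,250,-35,0,0,0,0,-1,250,-35,0,0,0,0,-1,250,-35,0,0,0,0,-1]
}}

```text
time_s: 33.58
tool_pos: [0.5413, 0.1821, 0.4202]
orientation: [0.703, 0.711, 0.0, -0.0]
ft_force: [0.5, -0.3, 0.1]
finger_gap: 0.0003
finger_force: 0.0
```

>>> {"name": "move_arm", "arguments": {
  "series": [250,-35,0,0,0,0,-1,250,-35,0,0,0,0,-1,250,-35,0,0,0,0,-1,250,-35,0,0,0,0,-1,250,-35,0,0,0,0,-1]
}}

```text
time_s: 34.2
tool_pos: [0.5052, 0.431, 0.419]
orientation: [0.704, 0.71, -0.001, -0.0]
ft_force: [-0.4, -0.2, -0.3]
finger_gap: 0.0
finger_force: 0.0
```

Run:
```python
from h import *
s=manip.sense();print(s['time_s'],s['tool_pos'],s['finger_gap'],s['q'])
go('d',(.507,.40,.256),0)
```

```text
34.2 [0.50523514 0.43097293 0.41900667] 3.563230377058426e-05 [6.67645267e-01 9.84210073e-02 1.19490064e+00 4.84227789e-04
 1.84998425e+00 6.59036679e-01]
d shift mm [-30.9   1.8 163. ] rotvec [-0.0016  0.0007  0.0087] alt 3.13 q6 0.66
```

>>> {"name": "move_arm", "arguments": {
  "series": [0,0,60,0,0,0,-1,0,0,120,0,0,0,-1,0,0,163,0,0,0,-1,0,0,163,0,0,0,-1,-40,0,163,0,0,0,-1]
}}

```text
time_s: 34.83
tool_pos: [0.507, 0.388, 0.2593]
orientation: [0.705, 0.709, 0.001, 0.0]
ft_force: [1.2, -1.5, 1.1]
finger_gap: 0.0
finger_force: 0.0
```

>>> {"name": "move_arm", "arguments": {
  "series": [-25,0,0,0,0,0,-1,-41,0,0,0,0,0,-1,-55,0,-3,0,0,0,-1,-68,0,-6,0,0,0,-1,-68,0,-6,0,0,0,-1]
}}

```text
time_s: 35.45
tool_pos: [0.5073, 0.3184, 0.2634]
orientation: [0.706, 0.708, -0.0, 0.0]
ft_force: [-0.1, -0.1, -0.9]
finger_gap: -0.0001
finger_force: 0.0
```

Run:
```python
from h import *
s=manip.sense();print(s['time_s'],s['tool_pos'],s['ft_force'])
f=grab('top')
im=f['img'][:,:,::-1];hsv=cv2.cvtColor(im,cv2.COLOR_BGR2HSV)
red=((hsv[...,0]<8)|(hsv[...,0]>172))&(hsv[...,1]>150)&(hsv[...,2]>40)
for v in (150,270): print(v,np.where(red[v,:240])[0][[0,-1]])
for th in (1.2,1.3,1.4,1.5,1.6): print(th,[px(f,lid(th,.164,.04,x)).round(1).tolist() for x in (.16,-.16)])
go('n',(.507,.295,.262),0)
```

```text
35.45 [0.50726967 0.31839511 0.26344878] [-0.0761198  -0.09686838 -0.89457108]
150 [130 230]
270 [135 231]
1.2 [[143.8, 125.1], [135.8, 276.1]]
1.3 [[135.7, 124.9], [127.4, 276.0]]
1.4 [[128.0, 124.9], [119.3, 276.0]]
1.5 [[120.6, 125.2], [111.6, 275.9]]
1.6 [[113.7, 125.6], [104.5, 275.7]]
n shift mm [-23.8  -0.3   1.2] rotvec [-0.0004  0.0006  0.0034] alt 3.14 q6 0.52
```

The lid is following, now at about 1.2 rad. I'll continue along the arc.

>>> {"name": "move_arm", "arguments": {
  "series": [-25,0,0,0,0,0,-1,-53,0,5,0,0,0,-1,-79,0,15,0,0,0,-1,-102,0,31,0,0,0,-1,-102,0,31,0,0,0,-1]
}}

```text
time_s: 36.12
tool_pos: [0.5073, 0.2159, 0.2311]
orientation: [0.706, 0.708, -0.001, -0.0]
ft_force: [0.3, 0.6, 0.3]
finger_gap: -0.0
finger_force: 0.0
```

Run:
```python
from h import *
s=manip.sense();print(s['time_s'],s['tool_pos'],s['ft_force'])
f=grab('top')
im=f['img'][:,:,::-1];hsv=cv2.cvtColor(im,cv2.COLOR_BGR2HSV)
red=((hsv[...,0]<8)|(hsv[...,0]>172))&(hsv[...,1]>150)&(hsv[...,2]>40)
f2=grab('scene');im=f2['img'][:,:,::-1];cv2.imwrite('pics/c12.png',im)
for v in (150,160,270): print(v,np.where(red[v,:300])[0][[0,-1]])
for th in (0,.2,.4,.6,.8): print(th,[px(f,lid(th,.164,.04,x)).round(1).tolist() for x in (.16,-.16)])
go('n',(.507,.198,.211),0)
```

```text
36.125 [0.50725744 0.21593073 0.23112399] [0.32449052 0.62156415 0.32703144]
150 [158 231]
160 [166 234]
270 [196 231]
0 [[222.8, 140.5], [218.5, 273.7]]
0.2 [[215.1, 137.0], [210.4, 274.3]]
0.4 [[204.6, 133.7], [199.4, 274.8]]
0.6 [[191.6, 130.7], [185.8, 275.3]]
0.8 [[176.6, 128.1], [170.0, 275.7]]
n shift mm [-19.3  -0.7  21.5] rotvec [-0.0003  0.0001  0.0037] alt 3.14 q6 0.35
```

>>> {"name": "move_arm", "arguments": {
  "series": [-19,0,20,0,0,0,-1,-35,0,43,0,0,0,-1,-44,0,60,0,0,0,-1,-46,0,66,0,0,0,-1,-46,0,68,0,0,0,-1]
}}

```text
time_s: 36.85
tool_pos: [0.5079, 0.1715, 0.1645]
orientation: [0.706, 0.709, -0.0, 0.0]
ft_force: [-0.8, -1.5, 1.5]
finger_gap: -0.0
finger_force: 0.7
```

>>> {"name": "move_arm", "arguments": {
  "series": [0,0,2,0,0,0,-1,0,0,3,0,0,0,-1,0,0,3,0,0,0,-1]
}}

```text
time_s: 37.22
tool_pos: [0.508, 0.1715, 0.162]
orientation: [0.706, 0.709, 0.0, 0.0]
ft_force: [-0.1, -0.6, 4.8]
finger_gap: -0.0001
finger_force: 2.5
```

>>> {"name": "move_arm", "arguments": {
  "series": [0,0,2,0,0,0,-1,0,0,4,0,0,0,-1,0,0,4,0,0,0,-1]
}}

```text
time_s: 37.6
tool_pos: [0.5083, 0.1715, 0.1617]
orientation: [0.706, 0.709, 0.001, 0.001]
ft_force: [-18.9, -5.9, 40.5]
finger_gap: -0.0001
finger_force: 20.4
```

The stop is firm at tip height 0.14, so the lid is fully shut. I'll lift off and verify.

>>> {"name": "move_arm", "arguments": {
  "series": [0,0,-6,0,0,0,-1,0,0,-60,0,0,0,-1,0,0,-120,0,0,0,-1,0,0,-180,0,0,0,-1,0,0,-180,0,0,0,-1]
}}

```text
time_s: 38.22
tool_pos: [0.5085, 0.1715, 0.3424]
orientation: [0.706, 0.709, 0.003, 0.002]
ft_force: [0.2, 1.1, -0.6]
finger_gap: 0.0001
finger_force: 0.0
```

>>> {"name": "move_arm", "arguments": {
  "series": [-260,0,0,0,0,0,-1,-260,0,0,0,0,0,-1,-260,0,0,0,0,0,-1,-260,0,0,0,0,0,-1,-260,0,0,0,0,0,-1]
}}

```text
time_s: 38.85
tool_pos: [0.5084, -0.0918, 0.3361]
orientation: [0.707, 0.707, -0.001, -0.001]
ft_force: [-0.2, 1.4, -0.1]
finger_gap: -0.0
finger_force: 0.0
```

Run:
```python
from h import *
s=manip.sense();print(s['time_s'],s['tool_pos'],s['ft_force'])
f=grab('top');g=grab('scene')
im=np.vstack([f['img'][100:310,80:480],g['img'][130:310,170:570]])[:,:,::-1]
cv2.imwrite('pics/c13.png',cv2.resize(im,None,fx=1.5,fy=1.5,interpolation=cv2.INTER_CUBIC))
```

```text
38.85 [ 0.50843145 -0.0918225   0.33614787] [-0.20489614  1.38076684 -0.13546167]
```

View pics/c13.png

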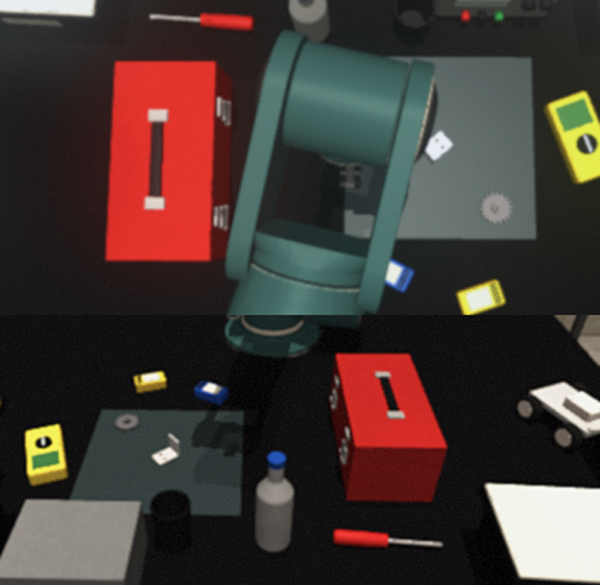

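The lid is fully shut: (160,160) in the top half, (390,425) in the scene half. The bystanders are where they were, and no motor, battery or loose wheel is left on the bench.

```bash
python3 -c "
from plant import manip
print(manip.finish_job())"
```

```text
the job is handed in; nothing more can be done
None
```

The job is handed in: the battery and the one motor present are in the bottom of the box, the tray is back on its ledges with the one loose wheel in it, the lid is shut, and nothing else on the bench was moved.

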